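Set the rotating specimen stage to its taped angle and lock it

ROBOT

A 7-joint arm with a two-finger parallel gripper is mounted at the origin on the work surface. World frame = base frame: x ahead of the robot, y to its left, z up, the work surface at z = 0. Lengths are in m, angles in rad, forces in N, time in s.
With the tool pointing down it reaches from about 0.425 to 0.95 m from the base axis. Payload 4.7 kg.
Tool frame: the origin (TCP) lies on the centre line of the jaws, within the pads' length; the fingertips stand robot.nose_length ahead of it and the grasp point (between the pads) lies 8 mm behind it (robot.nose_length is the distance from the TCP to the fingertips, in m); z points along the fingers, y is the line along which they close (so a half turn about z gives the same grasp; the last joint's range is limited). The gripper opens to 85 mm and grips with 20 to 120 N. Pads are 22 mm wide; open, the fingers measure 114 mm over their backs; the gripper's body (76 mm by 85 mm) begins 54 mm behind the grasp point. The pads swing forward as they close: fully open they stand 13 mm farther back than shut.
Start: joints at [-1.156, 0.469, -0.049, 1.532, 0.024, 1.141, -0.082], TCP at [0.29, 0.61, 0.219] pointing down, gripper open.
Joint ranges: [-2.59, 2.59], [-0.33, 1.99], [-1.39, 1.29], [0.1, 2.45], [-1.04, 4.18], [0.21, 1.99], [-2.66, 2.66]. Speed limits (rad/s): [2.57, 2.57, 3.14, 3.14, 3.14, 3.14, 3.14].

INTERFACE

Orientations are given as [roll, pitch, yaw] about the fixed x, y, z axes, in that order (R = Rz(yaw) Ry(pitch) Rx(roll)).
In Python, from plant import robot gives the robot as it stands. Calls block until the motion is done:
- robot.goto(position, orientation): joint-space move of the TCP to a pose.
- robot.move_straight(position, vel=0.15, attitude=None, contact_N=None): straight line of the TCP; attitude=None keeps the orientation; vel is the mean speed in m/s. With contact_N (N) it stops when the force on the tool has changed by that much, and returns True; else False.
- robot.move_joints(angles): joint-space move.
- robot.grip(opening, strength=None): opening from 0.0 (shut) to 1.0 (fully open); strength is the grip in N (None keeps the last); returns when the fingers have stopped.
- robot.sleep(seconds).
- robot.inverse_kinematics(position, orientation): joint angles nearest the present ones, or None.
- robot.sense(): the state.
- robot.grab_frame(name): name is "scene" or "top"; returns a dict with "image" (420x560x3 uint8, red, green, blue), "range_z" (420x560 float32, m along the optical axis (not along the pixel's ray), 0 where there is no reading), "fx", "fy", "cx", "cy" (pixels), "dist_coeffs" ([k1, k2, p1, p2, k3] as OpenCV has them; the pictures are not rectified), "R" (3x3) and "t" (3): a world point X has camera coordinates R X + t. Camera axes: x right, y down, z forward; pixel columns grow to the right and rows downward; lengths in m; the calibration is good to about 2 mm. A picture is of the moment at which its call begins.
A pose or a line that the arm cannot do raises robot.IKError and nothing moves.
- robot.close_job(): hands the job in; it is judged then, once.
The state is a dict: "t": time; "joint_pos": joint angles; "joint_velocities": joint speeds; "effort": joint torques, N m; "tcp_pos": TCP position; "tcp_rot": TCP orientation; "wrist_force": force on the tool from outside, world axes, zero at the start; "torque": the same for the moment, N m; "opening": opening from 0.0 (shut) to 1.0 (fully open); "gripper_force": force on a finger pad.
Only numpy, scipy, OpenCV 4.12 (cv2) and the standard library are available. Lean on these libraries where they do the work, as an engineer would, in place of code of your own. Each camera call takes 0.05 s, during which the arm holds its last target. There are 200 camera calls.

TASK

Gently, with a fingertip against its upright stud, turn the round specimen stage until the index line on the disc lines up with the pen line on the strip of tape stuck across the scale ring, then push the clamping lever at the stage's side all the way over to its other stop to lock it there. Only push: do not grip the stud or the lever, leave the culture dish lying in the middle of the disc, and leave everything else on the bench where it is.

Things in the scene. Friction and masses are not known exactly. Their poses are not given: they have to be found in the camera images.
- stage: Fixed base of the graduated rotating stage: dark round foot 190 mm across with a bare metal scale ring on top (183 mm across, top face 26 mm above the table, engraved lines every 5 degrees). Origin: on the turning axis at table level; z up. On its -y side a 34 mm wide, 24 mm high lug, reaching 118 mm from the axis, carries the clamping lever.
- disc (a joint): Angle (rad, counter-clockwise seen from above) of the black disc, 140 mm across, top 36 mm above the table, that turns on the base about its vertical axis: 0 when the index line points along the base's +x. No stops: it turns either way, and any number of whole turns reads the same place. Rubs with about 2.5 N at the stud and stays where it is left.
- index (a point): Outer end of the index line, a white line 23 mm long and 4 mm wide running radially to the edge of the black disc; the point lies at the disc's edge, 70 mm from the axis, 36 mm above the table, and turns with the disc. It is the only line on the disc.
- mark (a point): Where the pen line on the tape meets the disc's edge: 70 mm from the axis, 27 mm above the table. The tape is a white paper strip 18 mm wide stuck radially across the metal scale ring and folded down over its outer edge, with a 3 mm black pen line along its middle. It does not move.
- stud (a point): Upright steel stud standing on the disc near its edge, opposite the index line (58 mm from the axis): 12 mm across, 28 mm tall, from 36 to 64 mm above the table. The point is the middle of its foot, on the disc's top. Fixed to the disc; push it sideways along its circle to turn the disc.
- lock (a joint): Angle of the clamping lever about its vertical pivot, rad: near 0 = released, 1.2 = locked, against its other stop; it grows clockwise seen from above. The pivot lies at (0, -104 mm) in the stage's frame; at 0 the lever points 56, at 1.2 125 degrees clockwise of the stage's +x axis. Takes 2 to 3 N at the tip, stays where it is left; locked, it brakes the disc by a steel shoe on its edge.
- lever_tip (a point): Point in the thick end of the black clamping lever, 48 mm from its pivot, about 43 mm above the table. A round black bar 11 mm thick (15 mm at this end, which reaches 58 mm from the pivot), its centre line rising from 34 mm above the table at the pivot to 44 mm at the end; hub 20 mm across. Nothing is under the bar beyond the lug.
- lever_pivot (a point): Point on the clamping lever's vertical pivot axis, 34 mm above the table.
- dish: Closed clear culture dish with pink medium, 55 mm across and 14 mm high, lying loose at the centre of the disc between three 6 mm high lugs whose outer faces lie 35 mm from the axis. Origin: middle of its underside, 36 mm above the table. It rides round with the disc; leave it there.
- flask: Clear culture flask lying flat, about 93 x 52 x 27 mm with an orange cap; leave alone. Origin: middle of its underside.
- pen: Marker pen, white with black cap, 130 x 12 mm, lying; leave alone.
- forceps: Steel forceps, 125 mm long, 8 mm high, lying; leave alone.
- tip_box: Blue pipette-tip box, 122 x 82 x 60 mm, open clear lid standing up at its +y edge to 120 mm; leave alone.
- reagent: Amber bottle, 68 mm across, 145 mm tall; leave alone.
- timer: White bench timer lying flat, 66 x 66 x 18 mm; leave alone.
- slide_box: Green slide box, 98 x 84 x 32 mm; leave alone.
Things that resemble listed ones, but are neither listed nor needed, are in the scene too. What is shaped like the dish but brown or green is not meant.

How it is judged:
On the way, in this order (a step that is already met when the one before it is completed fails the run):
1. the index line is lined up with the pen line, with the lever still released (horizontal distance between index and mark below 0.0035 m and value of joint lock below 0.6 rad), for 0.3 s.
2. the clamping lever is pushed to its locked stop with the lines still lined up (horizontal distance between index and mark below 0.0035 m and value of joint lock above 1.05 rad), for 0.2 s.
At the end, for the whole second after the job is handed in: The outer end of the disc's index line is within 3.5 mm (about 3 degrees) of the pen line at the disc's edge, the lever is within 0.15 rad of its locked stop (joint above 1.05), and the dish lies flat on the disc, within 8 mm of its centre (all of step 2 and horizontal distance between dish and stage below 0.008 m and height (world z) of dish between 0.032 and 0.04 m); the robot touches nothing.
It fails at once if the stage is locked, or turned while locked, with the lines more than 6 mm apart (value of joint lock above 0.8 rad and horizontal distance between index and mark above 0.006 m).
It fails at once if the stage, its stud or its lever is gripped or rammed (over 30 N from the fingers) (contact force between the fingers and stage above 30 N).
It fails at once if the culture dish is lifted, tipped or knocked out of its place (height (world z) of dish above 0.044 m or angle between dish's own z axis and vertical above 0.2 rad or horizontal distance between dish and stage above 0.012 m).
It fails at once if something else on the bench is moved more than 25 mm or tipped (distance of any of flask, pen, forceps, tip_box, reagent, timer, slide_box from where it was at the start of the episode above 0.025 m or angle between any of flask, pen, forceps, tip_box, reagent, timer, slide_box's own z axis and vertical above 0.35 rad).
It also fails if it takes over 67 s, if anything falls off the work surface, if the arm or the gripper's body presses on something with over 40 N, if the wrist force passes 120 N, or if a joint passes its speed limit or range.

## Working session

There is one attempt and no reset: what is moved stays moved. The work goes in short steps, each a Python script; the robot and the scene stay as the last script left them, time stands still between calls to the robot, and variables do not carry over. Pictures are saved under pics/ and viewed, at most 10 in all, crops included, and the job is handed in when it is done.

```bash
mkdir -p pics; ls
python3 - <<'E'
from plant import robot
import cv2,pickle
s=robot.sense();print(s['t'],s['tcp_pos'],s['tcp_rot'],robot.nose_length,s['wrist_force'])
d={}
for n in("scene","top"):
    f=robot.grab_frame(n);d[n]=f
    cv2.imwrite(f"pics/{n}0.png",f["image"][:,:,::-1])
    print(n,f["fx"],f["cx"],f["cy"],f["dist_coeffs"],-f["R"].T@f["t"])
pickle.dump(d,open("f0.pkl","wb"))
E
```

```text
pics
0.0 [0.28954096 0.60908558 0.21824607] [-3.13964451e+00  9.80114332e-05  2.69789513e+00] 0.011 [ 0.09858626  0.98800865 -0.13524303]
scene 403.5161184414772 277.98472266106404 208.22754024808003 [-0.01898542  0.          0.          0.          0.        ] [1.29656348 0.22492731 0.66303093]
top 469.5082106718937 276.75652217661417 217.3575097234391 [-0.09773887  0.          0.          0.          0.        ] [0.44829405 0.05003531 1.37146709]
```

View pics/top0.png

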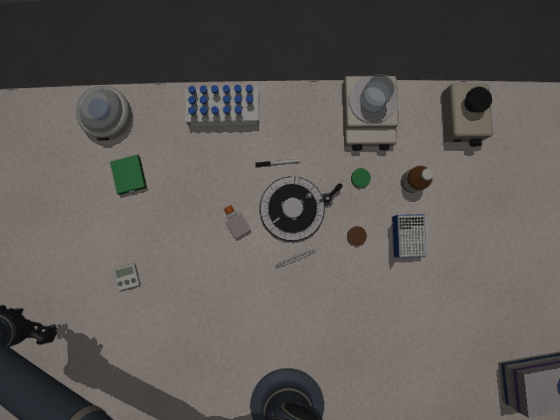

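View pics/scene0.png

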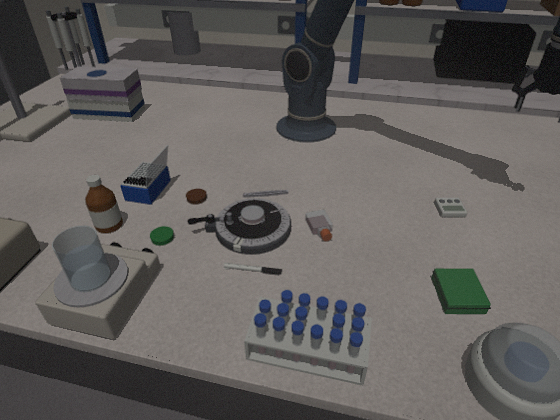

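The top view shows the stage near (292,208), its lever near (333,192) and the pen above it. I'll zoom in on the stage in both views.

```bash
cat > h.py <<'E'
import numpy as np,cv2
def ray(f,uv):
    K=np.array([[f["fx"],0,f["cx"]],[0,f["fy"],f["cy"]],[0,0,1]])
    p=cv2.undistortPoints(np.array(uv,float).reshape(-1,1,2),K,np.array(f["dist_coeffs"])).reshape(-1,2)
    d=np.c_[p,np.ones(len(p))]@f["R"]
    return -f["R"].T@f["t"],d
def plane(f,uv,z):
    o,d=ray(f,uv); return o+d*((z-o[2])/d[:,2])[:,None]
def proj(f,X):
    K=np.array([[f["fx"],0,f["cx"]],[0,f["fy"],f["cy"]],[0,0,1]])
    return cv2.projectPoints(np.array(X,float).reshape(-1,1,3),cv2.Rodrigues(f["R"])[0],f["t"],K,np.array(f["dist_coeffs"]))[0].reshape(-1,2)
E
python3 - <<'E'
import pickle,cv2,numpy as np
from h import *
d=pickle.load(open("f0.pkl","rb"))
a=d["top"]["image"][160:256,240:360,::-1];b=d["scene"]["image"][185:265,180:300,::-1]
a=cv2.resize(a,None,fx=6,fy=6,interpolation=cv2.INTER_CUBIC);b=cv2.resize(b,None,fx=6,fy=6,interpolation=cv2.INTER_CUBIC)
cv2.imwrite("pics/a.png",np.clip(a*1.5,0,255));cv2.imwrite("pics/b.png",np.clip(b*1.2,0,255))
print(plane(d["top"],[[292,208],[327,199],[338,186]],.03))
E
```

```text
[[ 0.56844472 -0.02579663  0.03      ]
 [ 0.5926619  -0.12743768  0.03      ]
 [ 0.62992572 -0.16051958  0.03      ]][ WARN:0@0.067] global loadsave.cpp:1063 imwrite_ Unsupported depth image for selected encoder is fallbacked to CV_8U.
```

View pics/a.png

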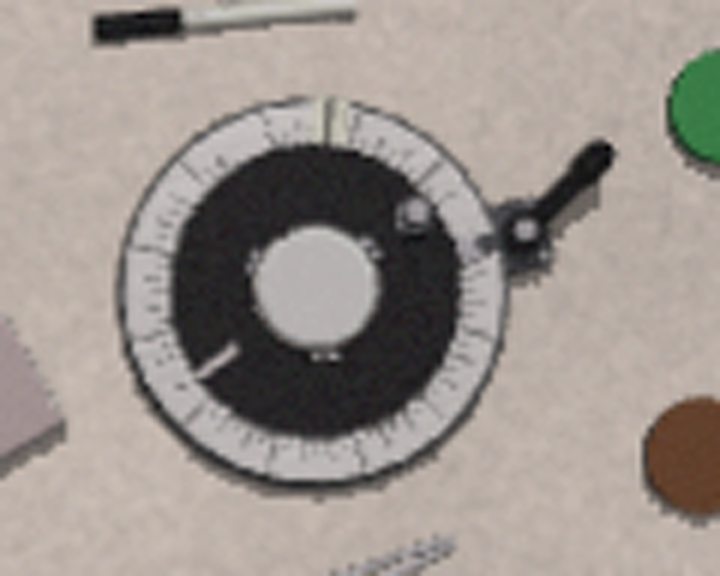

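View pics/b.png

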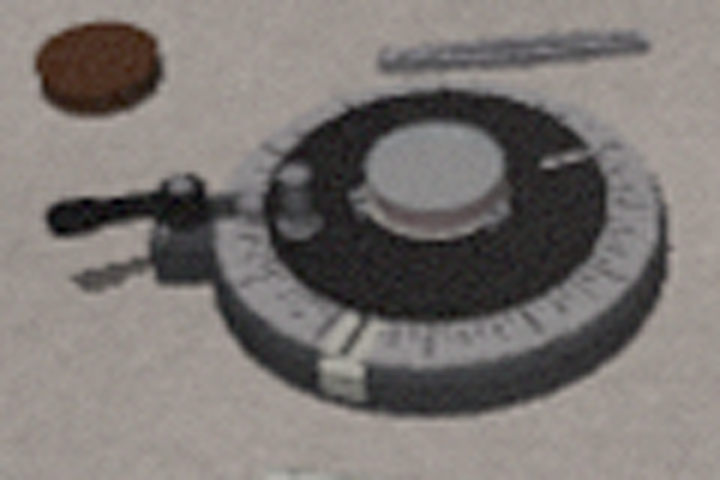

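Crop a (6x, top view) shows the disc centre at about (316,290), the index end at (203,377), the pen line on the tape at (327,143) and the stud at (415,213). The lever pivot is at (525,232) and its tip at (598,158). Crop b agrees, with the tape at the front and the index at the rear right. Next I'll measure these with colour masks.

```bash
cat >> h.py <<'E'
def measure(f,c0,mark=True,centre=True):
    im=f["image"].astype(float);v=im.mean(2);h,w=v.shape
    uv=np.stack(np.meshgrid(np.arange(w),np.arange(h)),-1).reshape(-1,2)
    g=lambda z:plane(f,uv,z)[:,:2]
    vf=v.ravel();c=np.array(c0,float);P=g(.036);P2=g(.0265);out={}
    pw=vf*0+1
    if centre:
        for _ in range(3):
            m=((vf<np.percentile(vf[np.hypot(*(P-c).T)<.06],60)*1.7)&(np.hypot(*(P-c).T)<.08)).reshape(h,w).astype(np.uint8)
            cn=max(cv2.findContours(m,cv2.RETR_EXTERNAL,cv2.CHAIN_APPROX_NONE)[0],key=cv2.contourArea)
            e=plane(f,cv2.convexHull(cn).reshape(-1,2),.036)[:,:2]
            (x,y),r=cv2.minEnclosingCircle((e*1e4).astype(np.float32));c=np.array([x,y])/1e4
        out["c"]=c;out["r"]=r/1e4
    D=P-c;r=np.hypot(*D.T)
    m=(r>.048)&(r<.068);med=np.median(vf[m]);wt=np.clip(vf-med-15,0,None)*m
    a=np.arctan2(D[:,1],D[:,0])
    out["blobs"]=[]
    n,l,st,ce=cv2.connectedComponentsWithStats(((wt>15).reshape(h,w)).astype(np.uint8))
    for i in range(1,n):
        k=(l.ravel()==i);
        if k.sum()>=3:
            s=(D*wt[:,None])[k].sum(0)/wt[k].sum();out["blobs"].append((int(k.sum()),round(np.degrees(np.arctan2(s[1],s[0])),1),round(np.hypot(*s),4)))
    if mark:
        D=P2-c;r=np.hypot(*D.T);m=(r>.073)&(r<.09);yel=(im[...,:2].mean(2)-im[...,2]).ravel()
        k=m&(yel>yel[m].mean()+2.0*yel[m].std());s=D[k].mean(0);t=np.arctan2(s[1],s[0])
        out["tape"]=(int(k.sum()),np.degrees(t),np.hypot(*s))
        dt=np.arctan2(D[:,1],D[:,0])-t;q=m&(np.abs(dt)*r<.007);wt=np.clip(np.median(vf[q])-vf,0,None)*q
        s=(D*wt[:,None]).sum(0);out["pen"]=np.degrees(np.arctan2(s[1],s[0]))
    return out
E
python3 - <<'E'
import pickle
from h import *
d=pickle.load(open("f0.pkl","rb"))
for n in d:
    c0=plane(d[n],[[292.5,208.5]] if n=="top" else [[253,217]],.036)[0,:2]
    print(n,c0,measure(d[n],c0))
f=d["top"];u=lambda x,y:[240+(x+.5)/6-.5,160+(y+.5)/6-.5]
print(plane(f,[u(525,230)],.045),plane(f,[u(598,155)],.05),plane(f,[u(327,143)],.027),plane(f,[u(203,377)],.036),plane(f,[u(413,210)],.064))
f=d["scene"];u=lambda x,y:[180+(x+.5)/6-.5,185+(y+.5)/6-.5]
print(plane(f,[u(183,187)],.045),plane(f,[u(65,212)],.046),plane(f,[u(362,325)],.027),plane(f,[u(597,153)],.036),plane(f,[u(293,172)],.064))
E
```

```text
scene [ 0.56910679 -0.0243359 ] {'c': array([ 0.5761415 , -0.02786995]), 'r': 0.07886767578125, 'blobs': [(27, np.float64(-168.8), np.float64(0.0498)), (11, np.float64(131.5), np.float64(0.0608)), (14, np.float64(-95.4), np.float64(0.0603)), (10, np.float64(-54.8), np.float64(0.0661)), (13, np.float64(-59.8), np.float64(0.055))], 'tape': (46, np.float64(-9.74585320491037), np.float64(0.05626815609318813)), 'pen': np.float64(-9.696960857340974)}
top [ 0.56644662 -0.02685543] {'c': array([ 0.56796807, -0.02621267]), 'r': 0.06967156982421875, 'blobs': [(20, np.float64(-52.1), np.float64(0.0608)), (14, np.float64(124.5), np.float64(0.0575))], 'tape': (37, np.float64(-5.586388570900006), np.float64(0.08096343334369349)), 'pen': np.float64(-5.5325749724969)}
[[ 0.59414898 -0.12578144  0.045     ]] [[ 0.6288375  -0.16101922  0.05      ]] [[ 0.63992921 -0.03363259  0.027     ]] [[0.52764753 0.02848033 0.036     ]] [[ 0.60237653 -0.070891    0.064     ]]
[[ 0.59879044 -0.12394692  0.045     ]] [[ 0.62563036 -0.16369486  0.046     ]] [[ 0.64250222 -0.03468641  0.027     ]] [[0.52797529 0.03149415 0.036     ]] [[ 0.60143917 -0.07414851  0.064     ]]
```

```bash
cat >> h.py <<'E'
C=np.array([.568,-.0262])
def pose(phi,off,z=.058,s=1):
    """finger centre off m behind the stud at phi (deg); s=1 behind = CCW side"""
    p=np.radians(phi);e=np.array([np.cos(p),np.sin(p)]);t=np.array([-e[1],e[0]])
    return [*(C+.058*e+s*off*t),z],[np.pi,0,(np.radians(phi+270)+np.pi)%(2*np.pi)-np.pi]
E
python3 - <<'E'
from plant import robot
from h import *
for phi in(-55,-100,-150,-185):
    p,o=pose(phi,.018);q=robot.inverse_kinematics(p,o);print(phi,np.round(p,3),o[2],None if q is None else np.round(q,2))
robot.grip(0.0)
p,o=pose(-55,.035,.16);robot.goto(p,o);print(robot.sense()['t'])
p,o=pose(-55,.035);print(robot.move_straight(p,vel=.1,contact_N=4))
p,o=pose(-55,.010);print(robot.move_straight(p,vel=.025,contact_N=1.5))
s=robot.sense();print(s['t'],s['tcp_pos'],s['wrist_force'],s['opening'])
t=np.radians(35);print("offset",(s['tcp_pos'][:2]-np.array(pose(-55,0)[0][:2]))@[np.cos(t),np.sin(t)])
E
```

```text
-55 [ 0.616 -0.063  0.058] -2.5307274153917776 [-0.01  0.55  0.06  1.82 -0.05  0.77  2.26]
-100 [ 0.576 -0.086  0.058] 2.9670597283903604 [-0.13  0.52  0.27  1.92 -0.2   0.74  1.65]
-150 [ 0.527 -0.071  0.058] 2.094395102393195 [-0.26  0.46  0.4   2.04 -0.28  0.69  0.85]
-185 [ 0.509 -0.039  0.058] 1.4835298641951802 [-0.37  0.44  0.45  2.09 -0.31  0.67  0.21]
3.5083
False
False
5.825 [ 0.60960809 -0.06779402  0.05799311] [-0.87536542 -0.65121784  0.44580346] 0.0009445766197621811
offset 0.010226002866106752
```

Run:
```python
from plant import robot
from h import *
a=robot.grab_frame("top")["image"][130:270,220:380,::-1];b=robot.grab_frame("scene")["image"][160:280,160:320,::-1]
a=cv2.resize(a,None,fx=2.5,fy=2.5*6/7*1,interpolation=2);b=cv2.resize(b,None,fx=2.5,fy=2.5,interpolation=2)
cv2.imwrite("pics/c.png",cv2.convertScaleAbs(np.hstack([a,b]),alpha=1.4))
```

```text
(no output)
```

View pics/c.png

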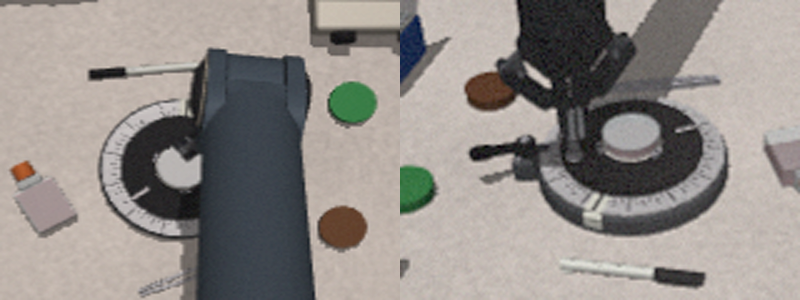

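The finger stands at the stud's place, with its tip at about (575,155) in the right half, and it hides the stud. The index is still visible in the top view at (140,193), so I'll measure whether the disc has moved.

Run:
```python
from plant import robot
from h import *
print(measure(robot.grab_frame("top"),C,mark=False,centre=False)["blobs"])
for k in(-58,-61,-64,-68):
    p,o=pose(k,.0102);robot.move_straight(p,vel=.03,attitude=o);s=robot.sense();print(s['t'],np.round(s['wrist_force'],2))
print(measure(robot.grab_frame("top"),C,mark=False,centre=False)["blobs"])
```

```text
[(14, np.float64(124.5), np.float64(0.0576))]
6.225 [ 0.26 -0.26  0.09]
6.475 [ 0.65 -1.42  1.2 ]
6.725 [ 0.57 -0.93  1.17]
7.0083 [ 0.4  -0.09  0.03]
[(14, np.float64(124.5), np.float64(0.0575))]
```

Run:
```python
from plant import robot
from h import *
f=robot.grab_frame("scene");s=robot.sense();p=s['tcp_pos']
print(p,proj(f,[p,[p[0],p[1],p[2]-.011],[*(C+.058*np.array([np.cos(-.96),np.sin(-.96)])),.064]]))
b=f["image"][160:250,190:290,::-1]
cv2.imwrite("pics/d.png",cv2.convertScaleAbs(cv2.resize(b,None,fx=6,fy=6,interpolation=2),alpha=1.8))
z=f["range_z"];print(np.round(z[190:232:3,226:252:3],3))
```

```text
[ 0.59944128 -0.07591229  0.05803267] [[228.21088585 214.58146042]
 [228.60478241 218.1367234 ]
 [228.61474339 213.23119797]]
[[1.148 0.9   0.902 0.926 0.911 0.912 0.913 1.139 1.139]
 [1.13  0.911 0.919 0.916 0.916 0.912 1.128 1.117 1.119]
 [0.937 0.915 0.92  0.917 0.917 1.123 1.113 1.111 1.112]
 [0.925 0.923 0.927 1.107 1.113 1.109 1.062 1.062 1.064]
 [0.925 0.925 0.933 1.055 1.053 1.037 1.038 1.038 1.039]
 [0.929 0.931 0.94  1.029 1.03  1.027 1.029 1.027 1.028]
 [0.935 0.936 0.944 1.02  1.017 1.02  0.998 0.995 0.996]
 [0.941 0.944 1.012 1.01  1.007 0.986 0.983 0.986 0.985]
 [0.999 0.954 0.998 0.997 0.997 0.973 0.978 0.974 0.976]
 [0.991 0.955 0.993 0.988 0.98  0.978 0.967 0.97  0.967]
 [0.98  0.963 0.983 0.983 0.981 0.981 0.971 0.965 0.961]
 [0.971 0.968 0.971 0.976 0.972 0.973 0.97  0.971 0.969]
 [0.968 0.962 0.963 0.963 0.961 0.965 0.965 0.965 0.965]
 [0.97  0.958 0.958 0.955 0.955 0.954 0.955 0.955 0.957]]
```

View pics/d.png

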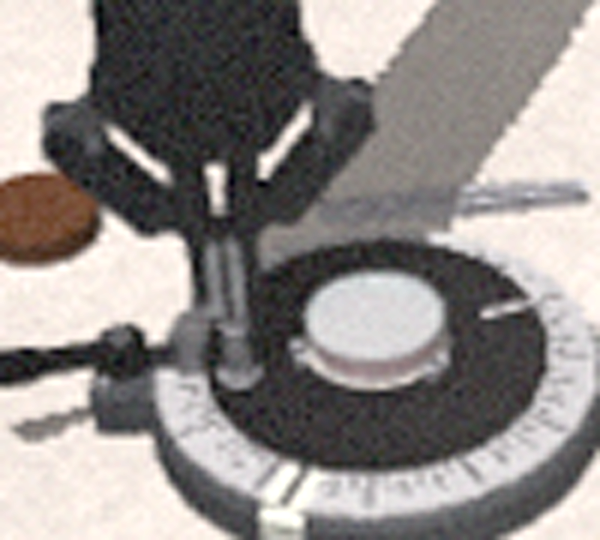

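The crop shows the stud's foot at about (237,370), with the finger directly behind or above it. I'll deproject the depth readings to resolve this.

Run:
```python
from plant import robot
from h import *
f=robot.grab_frame("scene");z=f["range_z"]
for v in range(192,226,2):
    uv=[[u,v] for u in (224,226,228,230,232)]
    o,d=ray(f,uv);P=o+d*np.array([[z[v,u]] for u,_ in uv])
    print(v,*[f"({a[0]:.3f} {a[1]:.3f} {a[2]:.3f})" for a in P])
```

```text
192 (0.619 -0.072 0.139) (0.437 -0.145 -0.001) (0.613 -0.065 0.136) (0.613 -0.060 0.136) (0.611 -0.056 0.136)
194 (0.612 -0.075 0.128) (1.297 0.225 0.663) (0.607 -0.067 0.126) (0.608 -0.062 0.127) (0.600 -0.061 0.122)
196 (0.613 -0.075 0.123) (0.595 -0.078 0.110) (0.610 -0.067 0.122) (0.608 -0.063 0.122) (0.602 -0.060 0.118)
198 (0.613 -0.076 0.117) (0.609 -0.073 0.115) (0.609 -0.068 0.116) (0.609 -0.063 0.116) (0.602 -0.061 0.112)
200 (0.612 -0.077 0.110) (0.604 -0.075 0.105) (0.609 -0.068 0.110) (0.608 -0.064 0.110) (0.472 -0.115 0.001)
202 (0.610 -0.078 0.103) (0.609 -0.074 0.103) (0.608 -0.069 0.103) (0.601 -0.067 0.098) (0.600 -0.063 0.099)
204 (0.610 -0.079 0.097) (0.611 -0.074 0.099) (0.608 -0.070 0.098) (0.602 -0.067 0.094) (0.601 -0.063 0.094)
206 (0.610 -0.079 0.091) (0.610 -0.074 0.092) (0.608 -0.070 0.092) (0.603 -0.068 0.088) (0.600 -0.064 0.087)
208 (0.610 -0.080 0.085) (0.611 -0.075 0.087) (0.609 -0.071 0.086) (0.602 -0.068 0.082) (0.604 -0.063 0.084)
210 (0.610 -0.080 0.080) (0.612 -0.075 0.082) (0.609 -0.071 0.081) (0.604 -0.068 0.077) (0.556 -0.083 0.038)
212 (0.556 -0.105 0.027) (0.611 -0.076 0.075) (0.609 -0.071 0.075) (0.609 -0.067 0.075) (0.565 -0.080 0.038)
214 (0.560 -0.104 0.024) (0.571 -0.094 0.035) (0.605 -0.074 0.065) (0.604 -0.069 0.064) (0.569 -0.079 0.035)
216 (0.580 -0.096 0.035) (0.581 -0.090 0.036) (0.609 -0.073 0.062) (0.605 -0.069 0.059) (0.578 -0.076 0.037)
218 (0.583 -0.095 0.031) (0.590 -0.087 0.038) (0.608 -0.074 0.055) (0.608 -0.069 0.055) (0.585 -0.073 0.036)
220 (0.588 -0.093 0.029) (0.596 -0.085 0.037) (0.608 -0.075 0.048) (0.605 -0.071 0.046) (0.591 -0.071 0.036)
222 (0.592 -0.092 0.026) (0.604 -0.082 0.037) (0.608 -0.075 0.042) (0.607 -0.070 0.043) (0.602 -0.067 0.039)
224 (0.602 -0.089 0.028) (0.610 -0.080 0.037) (0.610 -0.074 0.038) (0.610 -0.070 0.038) (0.607 -0.066 0.037)
```

The depth shows the fingertips ending at z ≈ 0.07, above the stud top, although the TCP is at 0.058. So the tips sit higher than nose_length suggests. I'll back off behind the stud and probe down gently onto the disc to find the true tip height.

Run:
```python
from plant import robot
from h import *
p,o=pose(-68,.0102,.075);robot.move_straight(p,vel=.1)
p,o=pose(-55,.032,.075);robot.move_straight(p,vel=.1,attitude=o)
p[2]=.058;robot.move_straight(p,vel=.1,contact_N=4)
p[2]=.022;print(robot.move_straight(p,vel=.015,contact_N=3))
s=robot.sense();print(s['t'],s['tcp_pos'],s['wrist_force'],s['opening'])
f=robot.grab_frame("scene")
print(measure(robot.grab_frame("top"),C,mark=False,centre=False)["blobs"])
cv2.imwrite("pics/e.png",cv2.convertScaleAbs(cv2.resize(f["image"][160:250,190:290,::-1],None,fx=6,fy=6,interpolation=2),alpha=1.8))
```

```text
True
10.3083 [ 0.6274828  -0.05534362  0.02408672] [-0.28522886  0.49527012  4.02003929] 0.0034044010808682084
[(14, np.float64(124.5), np.float64(0.0575))]
```

View pics/e.png

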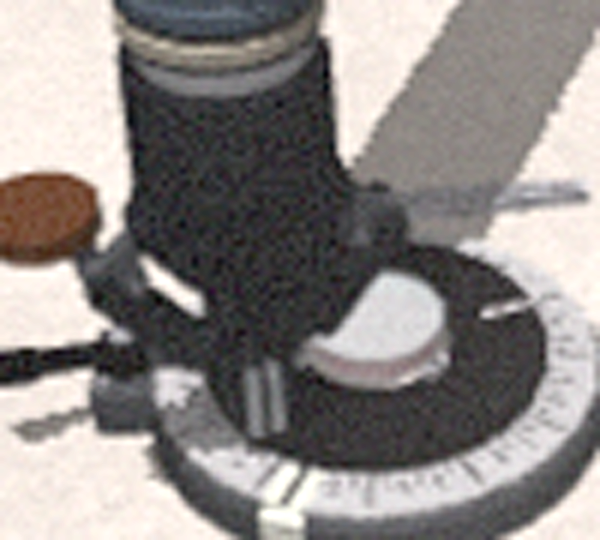

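The tips touched the disc (z = 0.036) at TCP z = 0.024, so with the gripper shut they sit about 12 mm behind the TCP. That is why they passed over the stud, and the disc hasn't moved. I'll redo the push with TCP z = 0.038.

Run:
```python
from plant import robot
from h import *
p,o=pose(-55,.032,.037);robot.move_straight(p,vel=.05)
p,o=pose(-55,.008,.037);hit=robot.move_straight(p,vel=.02,contact_N=2)
s=robot.sense();t=np.radians(35);off=(s['tcp_pos'][:2]-np.array(pose(-55,0)[0][:2]))@[np.cos(t),np.sin(t)]
print(hit,s['t'],off,s['wrist_force'])
print(measure(robot.grab_frame("top"),C,mark=False,centre=False)["blobs"])
if hit:
    for k in range(-60,-76,-5):
        p,o=pose(k,off,.037);h=robot.move_straight(p,vel=.03,attitude=o,contact_N=12);s=robot.sense();print(k,h,s['t'],np.round(s['wrist_force'],1))
        if h: break
    print(measure(robot.grab_frame("top"),C,mark=False,centre=False)["blobs"])
```

```text
True 11.625 0.01633722617422586 [-0.18285215  0.17544882  0.44026285]
[(13, np.float64(123.1), np.float64(0.0577))]
-60 False 12.0083 [0.4 1.  0.2]
-65 False 12.3333 [ 0.   0.8 -0.2]
-70 False 12.6583 [ 1.2  0.5 -0. ]
-75 False 12.9833 [ 1.7  1.  -1.1]
[(13, np.float64(103.4), np.float64(0.0579))]
```

Run:
```python
from plant import robot
from h import *
off=.01634
for k in [*range(-83,-174,-8),-174]:
    p,o=pose(k,off,.037);h=robot.move_straight(p,vel=.03,attitude=o,contact_N=12)
    if h: print("hit",k);break
s=robot.sense();print(s['t'],np.round(s['wrist_force'],1),s['tcp_pos'])
for n in("top","scene"):
    f=robot.grab_frame(n);cv2.imwrite(f"pics/{n}1.png",f["image"][:,:,::-1])
    if n=="top": print(measure(f,C,centre=False))
    
a=cv2.imread("pics/top1.png")[160:256,240:340];b=cv2.imread("pics/scene1.png")[180:276,190:310]
cv2.imwrite("pics/f.png",cv2.convertScaleAbs(np.hstack([cv2.resize(x,(400,round(400*96/x.shape[1])),interpolation=2)[:320] for x in(a,b)]),alpha=1.6))
```

```text
18.4917 [ 0.5 -1.3 -0.1] [ 0.51183053 -0.04856172  0.03693263]
{'blobs': [(17, np.float64(5.7), np.float64(0.058))], 'tape': (15, np.float64(-5.016690066702266), np.float64(0.0803427318580823)), 'pen': np.float64(-5.546341669073441)}
```

View pics/f.png

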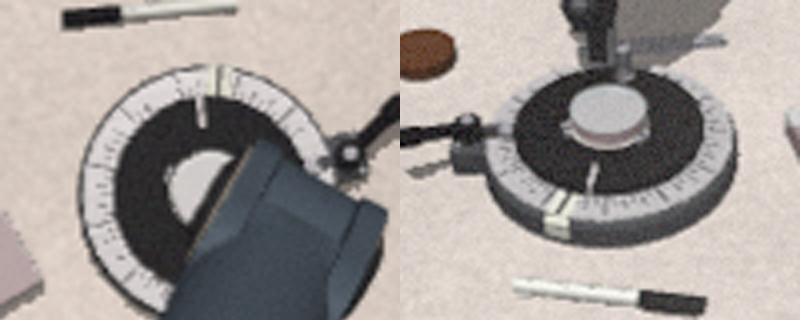

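The top crop shows the index at about (200,110), just left of the pen line at (220,80); about 11° remain. I'll finish with measured steps.

Run:
```python
from plant import robot
from h import *
off=.01634;k=-174;a=5.7
for i in range(5):
    d=a+5.55
    if d<.5: break
    k-=d*(.85 if i==0 else 1)
    p,o=pose(k,off,.037);robot.move_straight(p,vel=.015,attitude=o,contact_N=12);robot.sleep(.1)
    m=[measure(robot.grab_frame("top"),C,centre=False) for _ in range(2)]
    print(k,[(x["blobs"],round(float(x["pen"]),2)) for x in m]);a=np.mean([min(x["blobs"],key=lambda b:abs(b[1]))[1] for x in m])
f=robot.grab_frame("top")
cv2.imwrite("pics/g.png",cv2.convertScaleAbs(cv2.resize(f["image"][165:215,270:330,::-1],None,fx=10,fy=10,interpolation=2),alpha=1.6))
print(robot.sense()['t'])
```

```text
-183.5625 [([(15, np.float64(-4.2), np.float64(0.0576))], -5.58), ([(15, np.float64(-4.2), np.float64(0.0576))], -5.58)]
-184.9125 [([(15, np.float64(-4.8), np.float64(0.0577))], -5.55), ([(16, np.float64(-4.9), np.float64(0.0579))], -5.56)]
-185.61249999999998 [([(18, np.float64(-5.7), np.float64(0.0577))], -5.54), ([(18, np.float64(-5.7), np.float64(0.0578))], -5.53)]
20.5583
```

View pics/g.png

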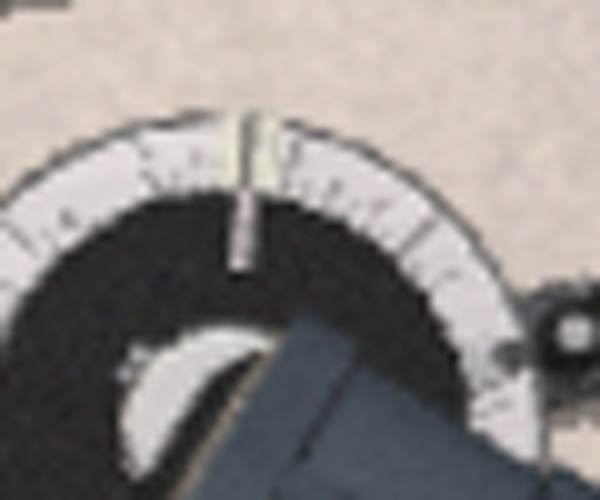

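The lines are collinear: the index is at (243,230) and the pen line at (248,150), both radial and within about 0.2°. I'll back off and go to the lever.

```bash
cat >> h.py <<'E'
PV=C+.104*np.array([np.cos(np.radians(-75.3)),np.sin(np.radians(-75.3))])
def lpose(b,off,z=.020,r=.046):
    p=np.radians(b);e=np.array([np.cos(p),np.sin(p)]);t=np.array([-e[1],e[0]])
    return [*(PV+r*e+off*t),z],[np.pi,0,np.radians(b+90)]
E
python3 - <<'E'
from plant import robot
from h import *
p,o=pose(-185.6,.03,.037);robot.move_straight(p,vel=.06)
p[2]=.16;robot.move_straight(p,vel=.15)
p,o=lpose(-43,.038,.13);robot.goto(p,o)
m=[measure(robot.grab_frame("top"),C,centre=False)];print(m)
p[2]=.020;print(robot.move_straight(p,vel=.1,contact_N=5))
p,o=lpose(-43,.010);hit=robot.move_straight(p,vel=.02,contact_N=2)
s=robot.sense();t=np.radians(47);off=(s['tcp_pos'][:2]-np.array(lpose(-43,0)[0][:2]))@[np.cos(t),np.sin(t)]
print(hit,s['t'],off,s['wrist_force'])
E
```

```text
[{'blobs': [], 'tape': (26, np.float64(-5.064281699175515), np.float64(0.08184900486502968)), 'pen': np.float64(-6.618051786232722)}]
False
True 24.9833 0.01511401894807966 [0.63032069 0.10739047 0.53666862]
```

Run:
```python
from plant import robot
from h import *
off=.0178
for k in [*range(-50,-107,-7),-109,-111,-113,-115]:
    p,o=lpose(k,off);h=robot.move_straight(p,vel=.03 if k>-104 else .015,attitude=o,contact_N=8);s=robot.sense()
    print(k,h,round(s['t'],1),np.round(s['wrist_force'],1))
    if h: break
print(s['tcp_pos'],lpose(k,off)[0])
```

```text
-50 False 25.3 [0.3 2.1 0.3]
-57 False 25.6 [ 0.8  0.7 -1.1]
-64 False 26.0 [ 0.8  2.1 -0.6]
-71 False 26.3 [ 0.5  0.5 -0.2]
-78 False 26.7 [ 0.9 -0.1  0.9]
-85 False 27.0 [1.4 0.9 0.3]
-92 False 27.4 [0.7 0.  0.1]
-99 False 27.7 [-0.1 -1.   0.9]
-106 False 28.3 [ 1.7 -0.4  0.3]
-109 False 28.6 [ 1.6 -1.8  1. ]
-111 False 28.9 [ 4.4 -1.9 -0.9]
-113 False 29.1 [ 8.1 -4.  -3. ]
-115 False 29.4 [10.8 -5.6 -5.5]
[ 0.59497585 -0.17711014  0.02054319] [np.float64(0.5910826648059999), np.float64(-0.17600860955136152), 0.02]
```

The force rises steadily from -110° on, so the lever is at its stop. I'll back off, lift clear and check.

Run:
```python
from plant import robot
from h import *
p,o=lpose(-113,.035);robot.move_straight(p,vel=.06)
p[2]=.2;robot.move_straight(p,vel=.2)
robot.goto([.35,.5,.25],[np.pi,0,2.4])
f=robot.grab_frame("top");print(measure(f,C),robot.sense()['t'])
cv2.imwrite("pics/h.png",cv2.convertScaleAbs(cv2.resize(f["image"][160:256,240:360,::-1],None,fx=6,fy=6,interpolation=2),alpha=1.5))
```

```text
{'c': array([ 0.56807305, -0.02581705]), 'r': 0.06996717529296875, 'blobs': [(18, np.float64(-6.1), np.float64(0.0577)), (19, np.float64(174.4), np.float64(0.0556))], 'tape': (37, np.float64(-5.693968451215166), np.float64(0.08111467584563234)), 'pen': np.float64(-5.813078523186845)} 33.55
```

View pics/h.png

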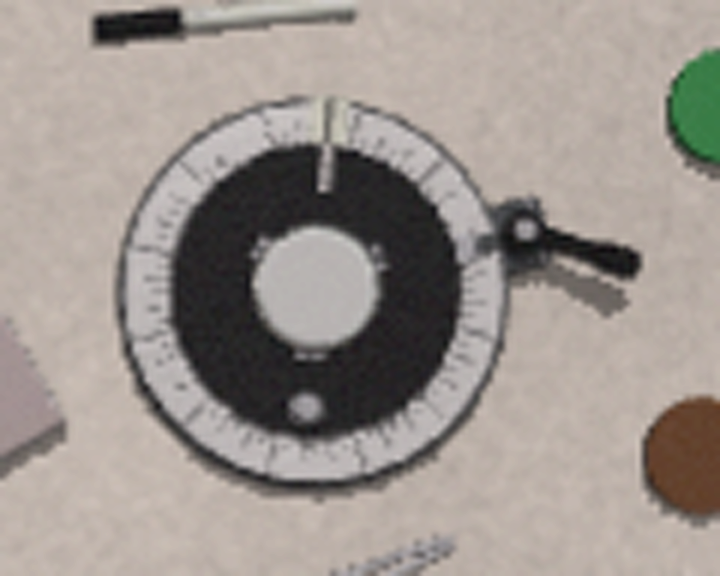

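The lines are aligned to within about 0.3°, the dish is centred, and the lever is at -110° (its stop is expected at -110.3°). Handing in.

```bash
python3 -c "
from plant import robot
print(robot.close_job())"
```

```text
the job is handed in; nothing more can be done
None
```

The job is handed in, though no verdict came back: the index lines up with the pen line to about 0.3°, the lever is pushed to its locked stop, the dish is still centred on the disc, and the arm is clear of everything.

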